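Tip three small cartons into the empty cell of a partitioned carton

ROBOT

A 7-joint arm with a two-finger parallel gripper is mounted at the origin on the work surface. World frame = base frame: x ahead of the robot, y to its left, z up, the work surface at z = 0. Lengths are in m, angles in rad, forces in N, time in s.
With the tool pointing down it reaches from about 0.425 to 0.95 m from the base axis. Payload 4.7 kg.
Tool frame: the origin (TCP) lies midway between the tips of the shut fingers; the grasp point (between the pads) lies 19 mm behind it (manip.grip_depth is the distance from the TCP to the grasp point, in m); z points along the fingers, y is the line along which they close (so a half turn about z gives the same grasp; the last joint's range is limited). The gripper opens to 87 mm and grips with 3 to 60 N. Pads are 19 mm wide; open, the fingers measure 117 mm over their backs; the gripper's body (75 mm by 190 mm) begins 51 mm behind the grasp point.
Start: joints at [-1.277, 0.469, -0.049, 1.532, 0.024, 1.141, -0.082], TCP at [0.214, 0.64, 0.183] pointing down, gripper open.
Joint ranges: [-2.59, 2.59], [-0.33, 1.99], [-1.39, 1.29], [0.1, 2.45], [-1.04, 4.18], [0.21, 1.99], [-2.66, 2.66]. Speed limits (rad/s): [2.57, 2.57, 3.14, 3.14, 3.14, 3.14, 3.14].

INTERFACE

Orientations are given as a rotation vector (axis times angle).
In Python, from station import readout, viewer, ticket, manip gives the robot as it stands.
- The arm moves only by the shell command python3 -m pendant 'ROWS' [OPENING]. ROWS is JSON, a list of rows, each a list of 4 numbers: the shift along the tool's x, y, z in mm, then the turn about the tool's z in rad. A call has 1 to 10 rows; each row shifts and turns the commanded pose from where the row before left it, along the tool's axes as they then stand; what a row does not reach is not made up. A row lasts 1/8 s, in which the tool goes at most 62.5 mm and 10.7 degrees, less where a joint would pass 70% of its speed; a pose out of reach is approached as far as the arm can. A call is refused whole if a number of a shift passes 62.5 or a number of a turn 0.188, either way. A call with a gripper value outside its range is refused whole. OPENING is the opening, from 0 (shut) to 1 (fully open), set as the call begins (- or left out, the last holds). The fingers move at their own pace and stop on an object; the grip force is fixed at half the most. Time passes only in rows, so rows that do not move let the fingers close. It gives the time, the measured TCP pose, the force, the opening and the grip force at its end, in the units of the state.
- readout.get_obs(): the state, without advancing time (a new reading comes with each control period).
- viewer.read_camera(name): name is "side" or "top" or "wrist"; returns the picture (420x560x3 uint8, red, green, blue); there is no depth.
- viewer.camera_info(name): a dict with "vertical_fov" (degrees; the focal length in pixels is half the picture's height over the tangent of half this angle, whatever the lens; pixels are square), "cx", "cy" (the principal point, pixels), "R" (3x3) and "t" (3): a world point X has camera coordinates R X + t. Camera axes: x right, y down, z forward; pixel columns grow to the right and rows downward; lengths in m; the calibration is good to about 2 mm. A picture is of the moment at which its call begins: read the wrist's pose just before it. camera_info takes no time and is no camera call; for the wrist camera it gives the pose at the moment of the call.
- ticket.finish_job(): hands the job in; it is judged then, once.
The state is a dict: "time": time; "joint_positions": joint angles; "qd": joint speeds; "joint_torque": joint torques, N m; "ee_pos": TCP position; "tool_rot": TCP orientation; "ft_force": force on the tool from outside, world axes, zero at the start; "torque": the same for the moment, N m; "opening": opening from 0.0 (shut) to 1.0 (fully open); "gripper_force": force on a finger pad.
Only numpy, scipy, OpenCV 4.12 (cv2) and the standard library are available. Lean on these libraries where they do the work, as an engineer would, in place of code of your own. Each camera call takes 0.05 s, during which the arm holds its last target. There are 200 camera calls.

TASK

On the packing bench, slide the tipping pan along its rail until it stands in front of the one empty cell of the partitioned carton, then tip it forward by its handle so that all three small cartons lying in the pan drop into that cell. Do not touch the small cartons with the fingers, and leave everything else on the bench where it is.

Things in the scene. Friction and masses are not known exactly. Their poses are not given: they have to be found in the camera images.
- bridge: Filling bridge, fixed to the bench: a 510 mm aluminium rail along its own y axis, top 70 mm above the bench, on two grey end posts. Origin: on the bench, midway along the rail and 75 mm ahead of its centre line (+x, away from the robot), directly below the line along which the pan's lip travels. +x is the way the pan tips.
- carriage (a joint): Slide of the carriage and pan along the rail, in m: 0 parked at the rail's -y end (the start), 0.315 at the other stop; grows towards the bridge's +y. The pan's middle is at bridge y = -0.190 + this value. Stays where it is left; pushed slowly it takes about 3 to 5 N.
- pan (a joint): Tilt of the steel pan in rad: 0 level (the start), 0.95 tipped forward at its stop. It hinges about the bridge's y at its lip; weight and a spring return it to level when let go. Holding it tipped takes under 5 N at the bar. Cartons begin to slide out between about 0.4 and 0.7 rad: tip it nearly to the stop and hold it there a second.
- lip (a point): Middle of the pan's front edge, on its hinge axis, 92 mm above the bench; moves only along the rail. The pan is an open-fronted scoop behind it: floor 92 mm up when level, from 8 mm ahead of the lip to 124 mm behind, 36 mm wide inside (44 outside), sides and back 26 mm high. The lip reaches just over the near wall of the partitioned carton; cartons fall just ahead of it.
- bar (a point): Centre of the handle's black crossbar: round, 12 mm thick, 56 mm long along bridge y. Pan level: 192 mm above the bench, 100 mm above and 60 mm behind the lip. Two upright 8 mm rods, 24 mm either side of it, run down to the pan's sides: push one sideways to move the carriage. Pushing the bar forward (bridge +x) tips the pan: at full tilt it is 106 mm further on, 7 mm higher; 17 mm higher midway.
- tray: Partitioned cardboard carton, fixed in front of the bridge: 110 mm in x, 273 mm in y, 60 mm high; four cells in a row along y, each 100 mm (x) by 62 mm (y) inside, 67 mm apart, walls and dividers 5 mm, floor 4 mm. Origin: centre of the underside; axes parallel to the bridge's. May be shifted up to 15 mm along the rail.
- pad: Plain paper pad, 90 by 54 by 2 mm, fixed flat in the middle of the floor of the one empty cell. Origin: centre of its underside, 4 mm above the bench; axes parallel to the tray's (x along the cell's 100 mm, y along its 62 mm). The other three cells each hold three small cartons already. Which cell is empty varies.
- carton1: Small plain paperboard carton, 34 by 26 by 20 mm, about 20 g, lying with its 34 mm side along the pan's x, rearmost of three in line in the pan. Origin at its centre, x along 34 mm, z along 20 mm. Fingers must not touch it.
- carton2: Small plain paperboard carton, 34 by 26 by 20 mm, about 20 g, lying with its 34 mm side along the pan's x, middle one of three in line in the pan. Origin at its centre, x along 34 mm, z along 20 mm. Fingers must not touch it.
- carton3: Small plain paperboard carton, 34 by 26 by 20 mm, about 20 g, lying with its 34 mm side along the pan's x, foremost of three in line in the pan. Origin at its centre, x along 34 mm, z along 20 mm. Fingers must not touch it.
- tape_roll: Bystander: roll of clear tape lying flat, 92 mm across, 48 mm high; origin under its centre.
- marker: Bystander: marker pen lying along its x, 127 mm long, 16 mm thick; origin under its middle.
- knife: Bystander: closed grey box knife lying along its x, 140 by 24 by 14 mm; origin under its middle.
- ten_pack: Bystander: block of ten paper cartons, 93 by 192 by 44 mm; origin under its middle.
- sealed_box: Bystander: sealed cardboard box, 130 by 170 by 90 mm; origin under its middle.
Not all that is in view belongs to the job. Of the things like the pad, leave any that is blue; of the rest the larger one is meant.

How it is judged:
On the way:
1. the pan stands in front of the empty cell (within 22 mm of its middle along the rail), still level (below 0.15 rad), with the three cartons in it (y of lip in the frame of pad between -0.022 and 0.022 m and value of joint pan below 0.15 rad and distance between each of carton1, carton2, carton3 and lip below 0.135 m and height (world z) of each of carton1, carton2, carton3 above 0.085 m), for 0.2 s.
At the end, for the whole second after the job is handed in: All three small cartons lie at rest inside the cell that was empty: their centres within the cell's 100 by 62 mm and below its rim (less than 56 mm above the pad's underside), slower than 20 mm/s (x of carton1 in the frame of pad between -0.05 and 0.05 m and y of carton1 in the frame of pad between -0.031 and 0.031 m and z of carton1 in the frame of pad between 0 and 0.056 m and linear speed of each of carton1, carton2, carton3 below 0.02 m/s and x of carton2 in the frame of pad between -0.05 and 0.05 m and y of carton2 in the frame of pad between -0.031 and 0.031 m and z of carton2 in the frame of pad between 0 and 0.056 m and x of carton3 in the frame of pad between -0.05 and 0.05 m and y of carton3 in the frame of pad between -0.031 and 0.031 m and z of carton3 in the frame of pad between 0 and 0.056 m); the robot touches nothing.
It fails at once if the fingers touch a small carton (more than 1 N) (contact force between the fingers and carton1 above 1 N or contact force between the fingers and carton2 above 1 N or contact force between the fingers and carton3 above 1 N).
It fails at once if a bystander (tape roll, marker, knife, ten-pack, sealed box) is moved by more than 30 mm (distance of any of tape_roll, marker, knife, ten_pack, sealed_box from where it was at the start of the episode above 0.03 m).
It also fails if it takes over 61 s, if anything falls off the work surface, if the arm or the gripper's body presses on something with over 40 N, if the wrist force passes 120 N, or if a joint passes its speed limit or range.

## Working session

There is one attempt and no reset: what is moved stays moved. The work goes in short steps, Python scripts to look and compute and a shell command to move; the robot and the scene stay as the last step left them, time stands still between calls to the robot, and variables do not carry over. Pictures are saved under pics/ and viewed, at most 10 in all, crops included, and the job is handed in when it is done.

```bash
mkdir -p pics
python3 - <<'E'
from station import readout, viewer
import cv2,numpy as np
o=readout.get_obs();print(o['time'],o['ee_pos'],o['tool_rot'],o['opening'])
for n in("side","top"):
    i=viewer.read_camera(n);cv2.imwrite(f"pics/{n}0.png",i[...,::-1]);np.save(f"pics/{n}0.npy",i)
    c=viewer.camera_info(n);print(n,c)
E
```

```text
0.0 [0.21390518 0.63950718 0.18182811] [-5.04770485e-01 -3.10052698e+00  2.94400157e-03] 1.004310132990046
side {'vertical_fov': 52.19309910003042, 'cx': 279.1941410715414, 'cy': 210.71913158068057, 'R': array([[ 0.68308648, -0.73009063, -0.01898784],
       [-0.4937124 , -0.44245598, -0.74865264],
       [ 0.53818299,  0.52076903, -0.6626905 ]]), 't': array([-0.39364183,  0.39778756,  0.87687159])}
top {'vertical_fov': 51.45108023965343, 'cx': 280.75005404802533, 'cy': 203.25787459309655, 'R': array([[-7.89089958e-03, -9.99968847e-01, -1.96489922e-04],
       [-9.96304797e-01,  7.87879153e-03, -8.55258812e-02],
       [ 8.55247649e-02, -4.79112289e-04, -9.96335930e-01]]), 't': array([0.04122977, 0.58576461, 1.4905878 ])}
```

View pics/top0.png

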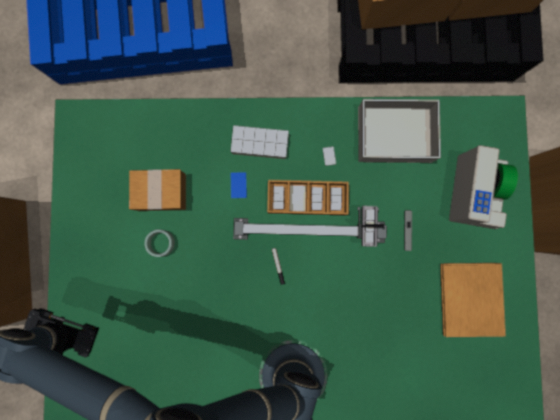

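View pics/side0.png

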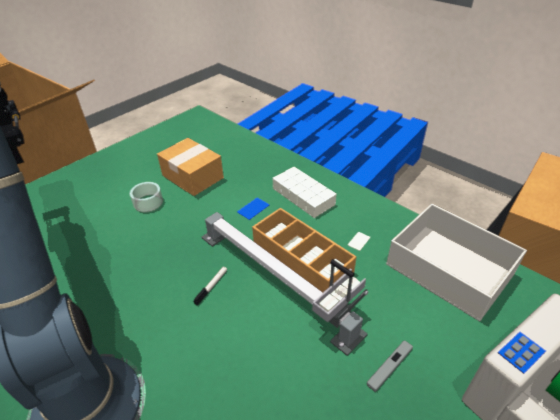

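The top view shows the rail from about (240,229) to (375,232), the pan parked at the right end (370,226), and the tray at about (267–348, 180–214). The side view shows the black handle at about (342,280). I'll zoom in and measure next.

```bash
cat > h.py <<'E'
import numpy as np
from station import viewer
def ray(n,u,v):
    c=viewer.camera_info(n);f=210/np.tan(np.radians(c['vertical_fov']/2));R=np.array(c['R']);t=np.array(c['t'])
    d=R.T@np.array([(u-c['cx'])/f,(v-c['cy'])/f,1]);return -R.T@t,d
def onz(n,u,v,z):
    o,d=ray(n,u,v);return o+d*(z-o[2])/d[2]
def proj(n,X):
    c=viewer.camera_info(n);f=210/np.tan(np.radians(c['vertical_fov']/2));p=np.array(c['R'])@X+np.array(c['t'])
    return p[:2]/p[2]*f+[c['cx'],c['cy']]
E
python3 - <<'E'
import cv2,numpy as np
from h import *
i=np.load('pics/top0.npy');s=np.load('pics/side0.npy')
a=cv2.resize(i[170:250,228:393],None,fx=4.8,fy=4.8,interpolation=cv2.INTER_CUBIC)
b=cv2.resize(s[200:360,195:375],None,fx=1.0*2,fy=2)
cv2.imwrite('pics/c1.png',a[...,::-1])
h=cv2.cvtColor(i,cv2.COLOR_RGB2HSV)
m=((h[...,0]>8)&(h[...,0]<22)&(h[...,1]>120)).astype(np.uint8);m2=m*0;m2[170:225,255:360]=m[170:225,255:360]
p=np.argwhere(m2)[:,::-1].astype(np.float32);r=cv2.minAreaRect(p);print(r)
for q in cv2.boxPoints(r):print('tray corner',q,onz('top',*q,.06))
w=((h[...,1]<60)&(h[...,2]>110)).astype(np.uint8);w2=w*0;w2[218:245,246:358]=w[218:245,246:358]
r=cv2.minAreaRect(np.argwhere(w2)[:,::-1].astype(np.float32));print('rail',r)
for q in cv2.boxPoints(r):print(q,onz('top',*q,.07))
E
```

```text
((308.00830078125, 197.18441772460938), (80.73519897460938, 32.46244430541992), 1.5074357986450195)
tray corner [267.22766 212.34808] [0.55250039 0.08271689 0.06      ]
tray corner [268.08167 179.89688] [0.66343728 0.07922118 0.06      ]
tray corner [348.78894 182.02075] [ 0.65395177 -0.1960516   0.06      ]
tray corner [347.93494 214.47195] [ 0.54312571 -0.19080218  0.06      ]
rail ((301.4976806640625, 229.08966064453125), (111.21986389160156, 9.791654586791992), 1.468800663948059)
[245.78053 232.55846] [0.48448846 0.15471474 0.07      ]
[246.03151 222.77   ] [0.51731578 0.15383737 0.07      ]
[357.21484 225.62086] [ 0.50479022 -0.2196368   0.07      ]
[356.96387 235.40932] [ 0.47200685 -0.21804456  0.07      ]
```

View pics/c1.png

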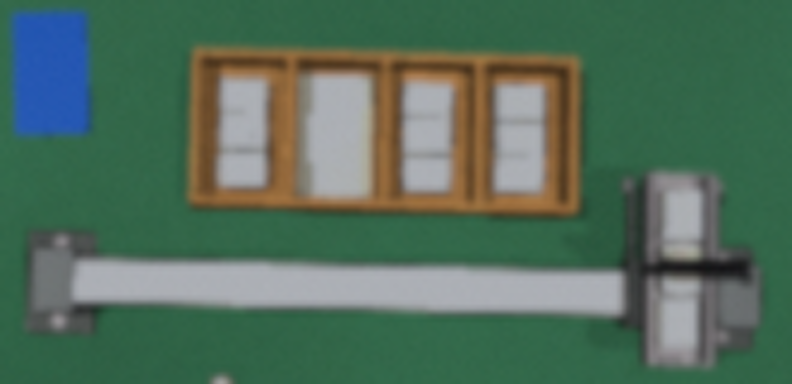

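The second cell from the left (tray +y side), at crop x≈335, is empty with only the pad in it. The handle bar is around crop (700,266). Next I'll triangulate the bar.

Run:
```python
import cv2,numpy as np
from h import *
i=np.load('pics/top0.npy');s=np.load('pics/side0.npy')
def comp(im,x0,x1,y0,y1,th):
    g=im.max(axis=2);m=np.zeros_like(g);m[y0:y1,x0:x1]=(g[y0:y1,x0:x1]<th)
    n,l,st,ce=cv2.connectedComponentsWithStats(m)
    k=1+np.argmax(st[1:,4]);print(st[k],ce[k]);return l==k
m=comp(i,355,392,215,240,45)
for r in range(215,240):
    c=np.where(m[r])[0]
    if len(c):print(r,c.min(),c.max(),len(c))
ms=comp(s,320,370,255,320,60)
for c in range(325,362,2):
    r=np.where(ms[:,c])[0]
    if len(r):print('s',c,r.min(),r.max(),len(r))
cv2.imwrite('pics/c2.png',cv2.resize(s[250:350,300:400],None,fx=6,fy=6,interpolation=cv2.INTER_CUBIC)[...,::-1])
for u,v in((374,225.5),(373.5,226)):print(onz('top',u,v,.192))
```

```text
[364 224  20   4  39] [374.79487179 225.30769231]
224 375 382 4
225 364 383 20
226 364 382 14
227 382 382 1
[331 260  23  22 117] [342.27350427 269.2991453 ]
s 331 261 263 3
s 333 260 266 7
s 335 263 265 3
s 337 264 267 4
s 339 265 268 4
s 341 267 270 4
s 343 268 271 4
s 345 268 272 5
s 347 269 274 6
s 349 271 277 7
s 351 272 277 6
s 353 273 275 3
[ 0.50072836 -0.24993747  0.192     ]
[ 0.49920223 -0.24835765  0.192     ]
```

View pics/c2.png

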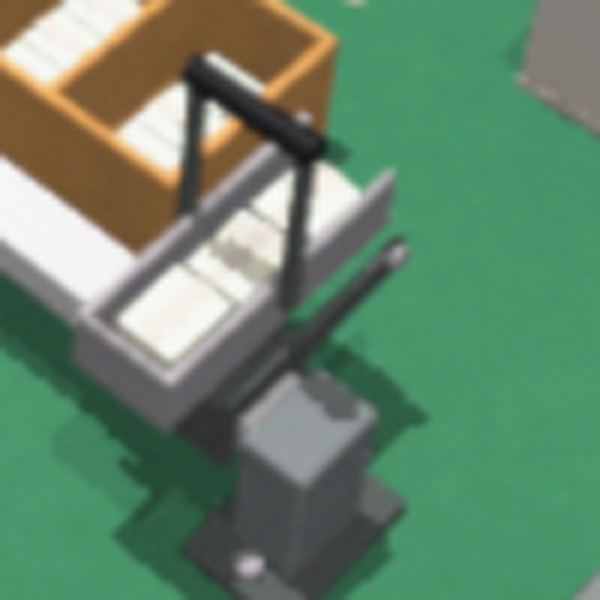

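```bash
python3 - <<'E'
from h import *
for X in((.5005,-.249,.192),(.5015,-.221,.192),(.4995,-.277,.192)):print(proj('side',np.array(X)),proj('top',np.array(X)))
E
python3 -m pendant '[[0,0,-60,0],[-40,45,-20,0.18],[-10,60,0,0.18],[0,50,0,0.18]]' 0.4
```

```text
[340.12463435 267.17824022] [373.69756438 225.57660969]
[329.73958349 260.12779207] [364.59849182 225.3235358 ]
[350.86891244 274.47256903] [382.79761468 225.82971077]
time: 0.6
ee_pos: [0.3364, 0.7571, 0.2625]
tool_rot: [1.323, 2.849, 0.001]
ft_force: [-0.5, 0.6, -0.2]
opening: 0.634
gripper_force: 0.0
```

```bash
python3 -m pendant '[[0,0,0,0.185],[0,0,0,0.185],[0,0,0,0.185],[0,0,0,0.185],[-50,25,0,0],[-55,25,0,0],[-55,25,0,0],[-55,25,0,0],[-55,25,0,0],[-55,25,0,0]]'; python3 -m pendant '[[-55,25,0,0],[-55,25,0,0],[-55,0,0,0],[-55,0,0,0],[-55,0,0,0],[-55,0,0,0],[-55,0,0,0],[-55,0,0,0],[-50,0,0,0],[0,0,0,0]]' 0.4
```

```text
time: 1.85
ee_pos: [0.4746, 0.4245, 0.2622]
tool_rot: [-2.257, -2.186, 0.001]
ft_force: [1.1, -0.5, -0.0]
opening: 0.401
gripper_force: 0.0
time: 3.1
ee_pos: [0.5076, -0.0696, 0.2626]
tool_rot: [2.266, 2.175, -0.001]
ft_force: [-0.9, 0.8, 0.2]
opening: 0.401
gripper_force: 0.0
```

```bash
python3 -m pendant '[[-55,1,0,0],[-55,1,0,-0.007],[-55,0,0,0],[-16,0,0,0],[0,0,0,0],[0,0,0,0]]' 0.45
python3 - <<'E'
from station import readout, viewer
import cv2
o=readout.get_obs();print(o['ee_pos'],o['tool_rot'])
a=viewer.read_camera('wrist');b=viewer.read_camera('side')[210:420,280:420]
cv2.imwrite('pics/w1.png',cv2.hconcat([a,cv2.resize(b,(240,420))])[...,::-1])
E
```

```text
time: 3.85
ee_pos: [0.506, -0.243, 0.2621]
tool_rot: [-2.244, -2.196, -0.001]
ft_force: [-0.6, 0.3, -0.3]
opening: 0.449
gripper_force: 0.0
[ 0.50603738 -0.24301286  0.2620778 ] [-2.24394225e+00 -2.19649016e+00 -1.35781002e-03]
```

View pics/w1.png

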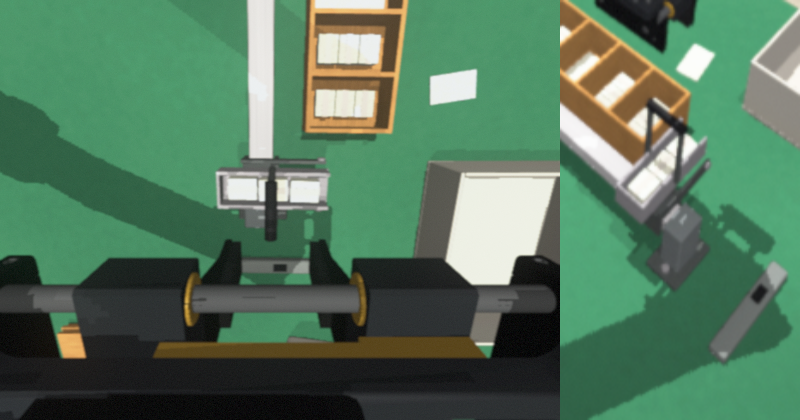

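The wrist view shows the bar vertical at (271, 167–239), nearly centred between the fingers (230 and 318). I'll measure it from this view.

Run:
```python
from h import *
for u,v in((271,169),(271,238),(271,203.5)):print(onz('wrist',u,v,.192), onz('wrist',u,v,.198))
```

```text
[ 0.50261938 -0.21406808  0.192     ] [ 0.50272317 -0.21293413  0.198     ]
[ 0.50098192 -0.2804958   0.192     ] [ 0.50112193 -0.27789253  0.198     ]
[ 0.50182908 -0.24612871  0.192     ] [ 0.50195035 -0.24428561  0.198     ]
```

```bash
python3 -m pendant '[[-5,-4,0,0],[0,0,0,0],[0,0,25,0],[0,0,25,0],[0,0,25,0],[0,0,12,0],[0,0,0,0],[0,0,0,0]]' 0.4; python3 -m pendant '[[5,0,0,0],[5,0,0,0],[5,0,0,0],[5,0,0,0],[0,0,0,0]]'
```

```text
time: 4.95
ee_pos: [0.5018, -0.251, 0.1765]
tool_rot: [2.248, 2.192, 0.001]
ft_force: [-1.4, -0.5, -0.0]
opening: 0.402
gripper_force: 0.0
time: 5.58
ee_pos: [0.5018, -0.23, 0.1755]
tool_rot: [-2.248, -2.194, -0.0]
ft_force: [0.2, -0.1, 0.8]
opening: 0.4
gripper_force: 0.0
```

```bash
python3 -m pendant '[[10,0,0,0],[10,0,0,0],[10,0,0,0],[10,0,0,0],[10,0,0,0],[10,0,0,0],[10,0,0,0],[10,0,0,0],[10,0,0,0],[10,1,0,0]]';python3 -m pendant '[[10,0,0,0],[10,0,0,0],[10,0,0,0],[10,0,0,0],[10,0,0,0],[10,0,0,0],[10,0,0,0],[10,0,0,0],[0,0,0,0],[0,0,0,0]]';  python3 - <<'E'
from station import readout, viewer
from h import *
import cv2
o=readout.get_obs();print(o['ee_pos'],o['tool_rot'])
a=viewer.read_camera('wrist');b=viewer.read_camera('side')[180:390,210:350]
cv2.imwrite('pics/w2.png',cv2.hconcat([a,cv2.resize(b,(240,420))])[...,::-1])
for y in(-.06,-.04,-.02,0):print(y,proj('wrist',np.array([.508,y,.192])),proj('wrist',np.array([.568,y-.002,.092])))
E
```

```text
time: 6.82
ee_pos: [0.5052, -0.13, 0.1755]
tool_rot: [-2.249, -2.193, -0.0]
ft_force: [-0.5, 0.7, -0.1]
opening: 0.4
gripper_force: 0.0
time: 8.07
ee_pos: [0.5072, -0.051, 0.1756]
tool_rot: [2.249, 2.193, -0.0]
ft_force: [0.5, -0.2, -0.6]
opening: 0.397
gripper_force: 0.0
[ 0.50715678 -0.05100399  0.17555375] [ 2.24922289e+00  2.19300925e+00 -1.07339270e-04]
-0.06 [277.25379978 250.95265967] [338.65900623 205.67091164]
-0.04 [276.52800334 222.42145064] [339.42301395 185.54470319]
-0.02 [275.75683972 192.10684781] [340.21883791 164.58036123]
0 [274.93591803 159.83624537] [341.04850782 142.72441777]
```

View pics/w2.png

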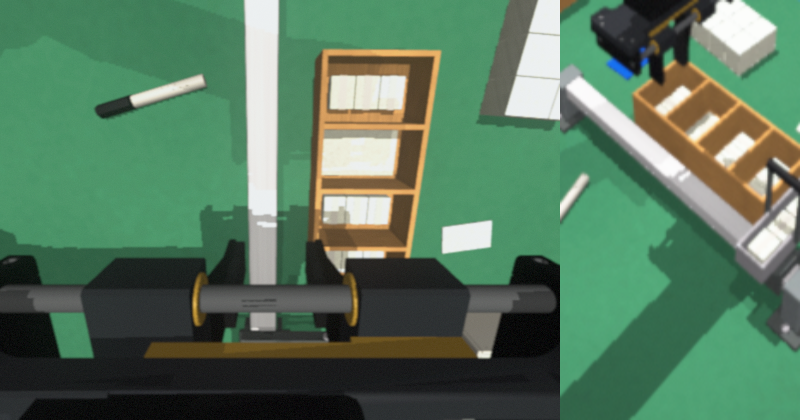

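The pan stayed parked: with the fingers straddling the bar, they pass either side of the rods. Instead I'll shut the fingers and push the outer face of the −y rod.

```bash
python3 -m pendant '[[0,0,-45,0],[0,0,-45,0],[-40,0,0,0],[-50,0,0,0],[-50,0,0,0],[-50,0,0,0],[-50,0,0,0],[-10,0,0,0],[0,0,0,0],[0,0,0,0]]' 0; python3 -m pendant '[[0,0,30,0],[0,0,40,0],[0,0,40,0],[0,0,0,0],[0,0,0,0]]'
```

```text
time: 9.43
ee_pos: [0.5015, -0.2987, 0.2653]
tool_rot: [-2.245, -2.196, -0.001]
ft_force: [1.3, -1.1, -0.3]
opening: 0.007
gripper_force: 0.0
time: 10.05
ee_pos: [0.5022, -0.3004, 0.1571]
tool_rot: [2.246, 2.194, 0.002]
ft_force: [0.1, -0.9, 0.8]
opening: 0.005
gripper_force: 0.0
```

```bash
python3 -m pendant '[[8,0,0,0],[8,0,0,0],[10,0,0,0],[10,0,0,0],[12,1,0,0],[12,0,0,0],[12,0,0,0],[12,0,0,0],[12,0,0,0],[12,0,0,0]]';python3 -m pendant '[[12,0,0,0],[12,0,0,0],[12,0,0,0],[12,0,0,0],[12,1,0,0],[12,0,0,0],[12,0,0,0],[12,0,0,0],[10,0,0,0],[8,0,0,0]]'; python3 -m pendant '[[6,0,0,0],[4,0,0,0],[2,0,0,0],[1,0,0,0],[0,0,0,0]]'
python3 - <<'E'
from station import readout, viewer
from h import *
import cv2
o=readout.get_obs();print(o['ee_pos'],o['tool_rot'])
a=viewer.read_camera('wrist');b=viewer.read_camera('side')[180:390,210:350];
cv2.imwrite('pics/w3.png',cv2.hconcat([a,cv2.resize(b,(240,420))])[...,::-1])
for y in(-.06,-.04,-.02,0):print(y,proj('wrist',np.array([.508,y,.192])),proj('wrist',np.array([.568,y-.002,.092])))
E
```

```text
time: 11.3
ee_pos: [0.5047, -0.1918, 0.1555]
tool_rot: [2.249, 2.194, 0.0]
ft_force: [0.5, -4.0, 3.1]
opening: 0.006
gripper_force: 2.1
time: 12.55
ee_pos: [0.5084, -0.0779, 0.1554]
tool_rot: [-2.248, -2.194, 0.0]
ft_force: [1.1, -2.2, 1.2]
opening: 0.005
gripper_force: 1.8
time: 13.18
ee_pos: [0.5087, -0.0657, 0.1555]
tool_rot: [-2.249, -2.193, -0.0]
ft_force: [1.5, -2.5, -0.2]
opening: 0.003
gripper_force: 1.1
[ 0.50873175 -0.06565594  0.15546164] [-2.24899577e+00 -2.19308808e+00 -1.53784546e-04]
-0.06 [274.31748573 243.7014718 ] [342.04753765 197.17039017]
-0.04 [273.41547758 211.04130558] [342.96615303 175.0922825 ]
-0.02 [272.4492709  176.05662104] [343.92637605 152.01417212]
0 [271.411759   138.49009702] [344.93109907 127.86654375]
```

View pics/w3.png

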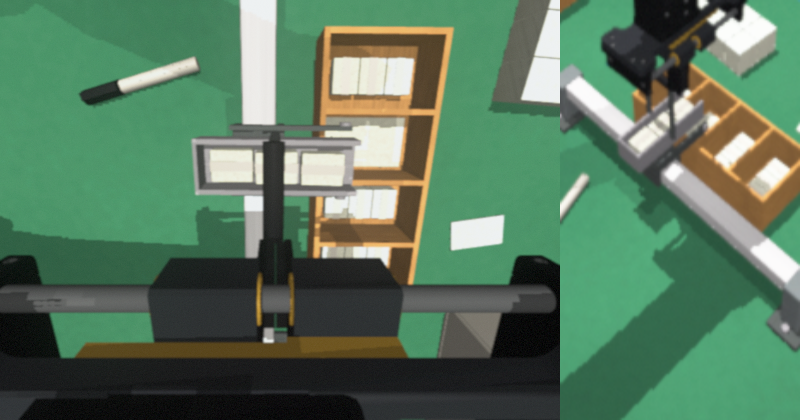

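The pan now has its front edge at (357, 142–191), and the empty cell lies between the dividers at about v=113 and v=184. I'll compute the offset.

Run:
```python
from h import *
ub=np.array([.034,.9994])
for n,u,v,z in(('pan f+',360,141,.118),('pan f-',355,190,.118),('pan b+',194,141,.118),('pan b-',196,193,.118),('bar+',273,139,.192),('div+ R',432,113,.06),('div+ L',322,111,.06),('div- R',426,185,.06),('div- L',316,183,.06)):
    p=onz('wrist',u,v,z);print(n,p.round(4),'by',(p[:2]@ub).round(4))
```

```text
pan f+ [ 0.5742 -0.0103  0.118 ] by 0.0092
pan f- [ 0.5724 -0.0487  0.118 ] by -0.0292
pan b+ [ 0.4481 -0.0072  0.118 ] by 0.008
pan b- [ 0.4455 -0.0481  0.118 ] by -0.0329
bar+ [ 5.088e-01 -3.000e-04  1.920e-01] by 0.017
div+ R [0.6545 0.0073 0.06  ] by 0.0295
div+ L [0.5533 0.0115 0.06  ] by 0.0303
div- R [ 0.6572 -0.0609  0.06  ] by -0.0385
div- L [ 0.5488 -0.0562  0.06  ] by -0.0375
```

```bash
python3 -m pendant '[[3,0,0,0],[3,0,0,0],[2,0,0,0],[0,0,0,0],[0,0,0,0],[0,0,0,0]]'; python3 -m pendant '[[-12,0,0,0],[0,-30,0,0],[0,-30,0,0],[0,0,-10,0],[24,0,-10,0],[24,0,0,0],[0,0,0,0],[0,0,0,0]]'
python3 - <<'E'
from station import readout, viewer
from h import *
import cv2
o=readout.get_obs();print(o['ee_pos'],o['tool_rot'])
a=viewer.read_camera('wrist');b=viewer.read_camera('side')[180:390,210:350];
cv2.imwrite('pics/w4.png',cv2.hconcat([a,cv2.resize(b,(240,420))])[...,::-1])
E
```

```text
time: 14.02
ee_pos: [0.5085, -0.0572, 0.1553]
tool_rot: [-2.248, -2.193, 0.0]
ft_force: [-0.2, -1.5, 0.1]
opening: 0.006
gripper_force: 0.3
time: 15.02
ee_pos: [0.4502, -0.0212, 0.1757]
tool_rot: [2.25, 2.192, -0.0]
ft_force: [0.1, -0.0, -0.5]
opening: 0.007
gripper_force: 0.0
[ 0.45022519 -0.02124544  0.17567155] [ 2.24968391e+00  2.19212930e+00 -3.42968231e-04]
```

View pics/w4.png

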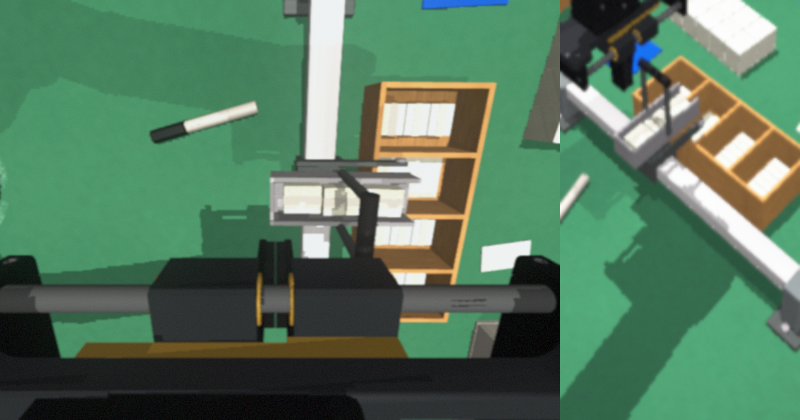

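The fingers are behind the level pan; the bar is at about (366, 195–258), with pan front corners at (418,177) and (408,222). The cell's dividers are at v≈155 and v≈216. I'll check the alignment.

Run:
```python
from h import *
ub=np.array([.034,.9994])
for n,u,v,z in(('pan f+',419,178,.118),('pan f-',409,223,.118),('pan b+',272,174,.118),('pan b-',272,225,.118),('bar+',365,195,.192),('bar-',365,258,.192),('div+ R',475,155,.06),('div- R',467,216,.06)):
    p=onz('wrist',u,v,z);print(n,p.round(4),'by',(p[:2]@ub).round(4))
```

```text
pan f+ [ 0.5732 -0.0009  0.118 ] by 0.0186
pan f- [ 0.5689 -0.0419  0.118 ] by -0.0225
pan b+ [0.4478 0.0059 0.118 ] by 0.0211
pan b- [ 0.4464 -0.0405  0.118 ] by -0.0253
bar+ [0.5062 0.0065 0.192 ] by 0.0237
bar- [ 0.5088 -0.0369  0.192 ] by -0.0196
div+ R [0.6549 0.0081 0.06  ] by 0.0304
div- R [ 0.6573 -0.0581  0.06  ] by -0.0357
```

```bash
python3 -m pendant '[[0,20,0,0],[0,10,0,0],[0,8,0,0],[0,12,0,0],[0,12,0,0],[0,12,0,0],[0,12,0,0],[0,12,0,0],[0,12,0,0],[0,10,0,0]]'; python3 -m pendant '[[0,8,0,0],[0,5,0,0],[0,0,0,0],[0,0,0,0]]'; python3 -m pendant '[[0,3,0,0],[0,3,0,0],[0,0,0,0],[0,0,0,0]]'
```

```text
time: 16.38
ee_pos: [0.5707, -0.0232, 0.1755]
tool_rot: [-2.249, -2.194, -0.0]
ft_force: [-0.2, -0.2, 0.3]
opening: 0.004
gripper_force: 0.0
time: 16.88
ee_pos: [0.5825, -0.0236, 0.1755]
tool_rot: [-2.249, -2.193, 0.0]
ft_force: [-0.3, -0.4, -0.7]
opening: 0.005
gripper_force: 0.0
time: 17.38
ee_pos: [0.5888, -0.0237, 0.1755]
tool_rot: [-2.249, -2.193, 0.0]
ft_force: [0.2, -0.3, 0.1]
opening: 0.002
gripper_force: 0.0
```

Run:
```python
from station import readout, viewer
import cv2
a=viewer.read_camera('wrist')[60:360,180:540];b=viewer.read_camera('side')[190:390,200:320];
cv2.imwrite('pics/w5.png',cv2.hconcat([cv2.resize(a,(500,417)),cv2.resize(b,(250,417))])[...,::-1])
```

```text
(no output)
```

View pics/w5.png

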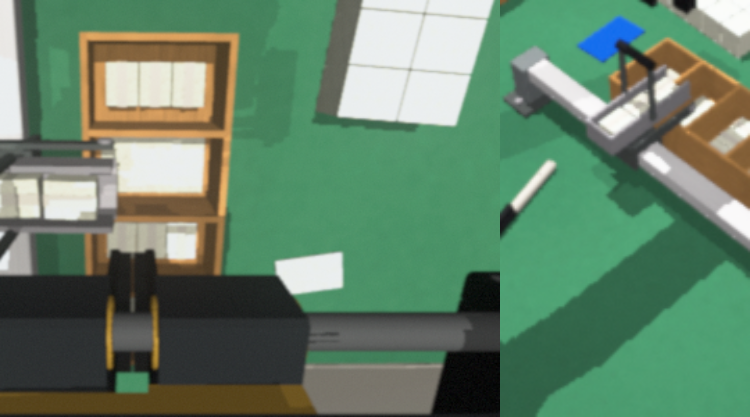

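The pan is still level, with its handle at about (264,215) in the side view, yet the tool has moved past it. I'll check where the TCP projects.

Run:
```python
from h import *
from station import readout
o=readout.get_obs();print(o['time'],o['ee_pos'],o['opening'],o['ft_force'])
for X in((.589,-.024,.176),(.45,-.021,.176),(.508,-.0195,.192),(.509,-.047,.192),(.507,.008,.192)):print(X,proj('side',np.array(X)),proj('wrist',np.array(X)))
import cv2
b=viewer.read_camera('side')[100:310,140:420];cv2.imwrite('pics/s6.png',cv2.resize(b,None,fx=2.8,fy=2.8,interpolation=cv2.INTER_CUBIC)[...,::-1])
```

```text
17.475 [ 0.5887788  -0.02376087  0.17549497] 0.0017806795080561862 [-0.45408801  0.2892938  -0.76922951]
(0.589, -0.024, 0.176) [288.40566431 205.02023562] [275.88756984 229.76701896]
(0.45, -0.021, 0.176) [247.08206156 233.6999119 ] [ 76.78626788 230.28677886]
(0.508, -0.0195, 0.192) [263.93801464 215.74270039] [150.42323753 235.45296337]
(0.509, -0.047, 0.192) [272.63627606 220.82144589] [157.82359967 273.22065697]
(0.507, 0.008, 0.192) [255.47330247 210.80031976] [142.38928254 194.45173333]
```

View pics/s6.png

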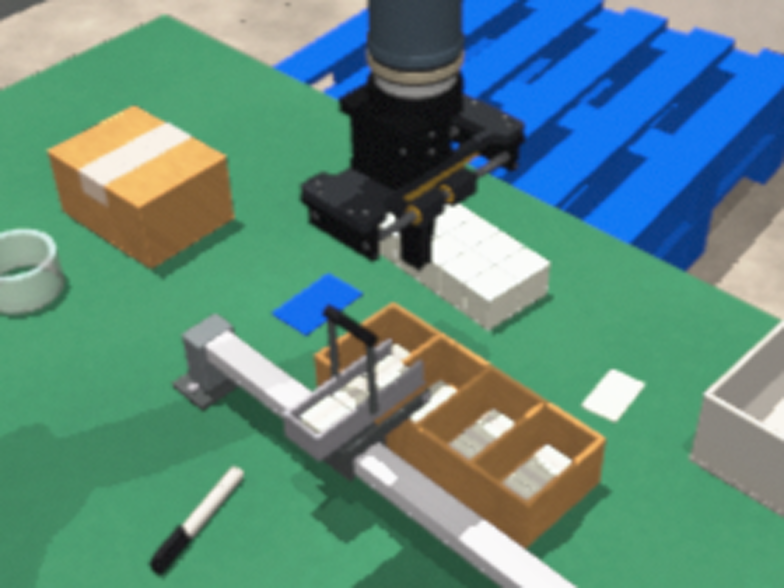

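The fingertips show at about (289,195) in the side view against a predicted (288,205). So the shut tips sit about 25–30 mm higher than the TCP reading, and they passed over the bar. I'll go back and work lower.

```bash
python3 -m pendant '[[0,0,-30,0],[0,-45,0,0],[0,-50,0,0],[0,-45,0,0],[0,0,0,0],[0,0,30,0],[0,0,28,0],[0,0,0,0],[0,0,0,0]]'; python3 -m pendant '[[0,15,0,0],[0,10,0,0],[0,8,0,0],[0,8,0,0],[0,8,0,0],[0,8,0,0],[0,8,0,0]]'
```

```text
time: 18.65
ee_pos: [0.4503, -0.0204, 0.1484]
tool_rot: [2.248, 2.192, 0.002]
ft_force: [-0.7, -0.3, 0.7]
opening: 0.005
gripper_force: 0.0
time: 19.52
ee_pos: [0.5138, -0.0219, 0.1474]
tool_rot: [-2.248, -2.193, 0.001]
ft_force: [-3.0, 0.5, 3.2]
opening: 0.004
gripper_force: 1.7
```

```bash
python3 -m pendant '[[0,10,0,0],[0,10,0,0],[0,10,0,0],[0,10,0,0],[0,10,0,0],[0,8,0,0],[0,8,0,0],[0,5,0,0]]';python3 -m pendant '[[0,4,0,0],[0,3,0,0],[0,0,0,0],[0,0,0,0]]'
python3 - <<'E'
from station import viewer
import cv2
b=viewer.read_camera('side')[100:310,140:420];cv2.imwrite('pics/s7.png',cv2.resize(b,None,fx=2.8,fy=2.8,interpolation=cv2.INTER_CUBIC)[...,::-1])
E
```

```text
time: 20.52
ee_pos: [0.5849, -0.0235, 0.147]
tool_rot: [-2.248, -2.193, 0.001]
ft_force: [-2.4, -0.1, -0.7]
opening: 0.006
gripper_force: 1.2
time: 21.02
ee_pos: [0.5917, -0.0237, 0.1475]
tool_rot: [-2.249, -2.193, -0.0]
ft_force: [-2.1, 0.2, -2.5]
opening: 0.001
gripper_force: 1.2
```

View pics/s7.png

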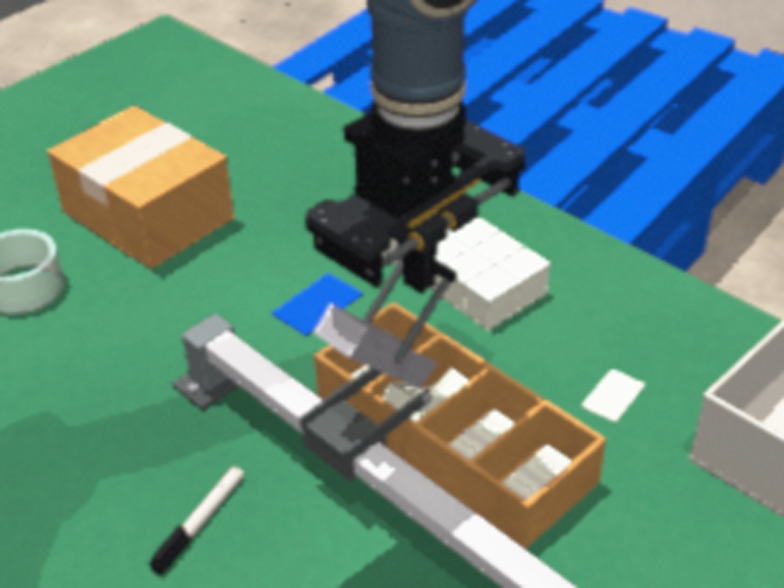

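The pan is tipped nearly to its stop and looks empty, with cartons in the cell. I've now viewed 11 pictures, one over the limit, so any further checks will be numeric. I'll press a little further, hold, then lower the pan back and clear it.

```bash
python3 -m pendant '[[0,2,0,0],[0,2,0,0],[0,1,0,0],[0,0,0,0],[0,0,0,0],[0,0,0,0],[0,0,0,0],[0,0,0,0],[0,0,0,0],[0,0,0,0]]'; python3 -m pendant '[[0,-12,0,0],[0,-12,0,0],[0,-15,0,0],[0,-15,0,0],[0,-15,0,0],[0,-15,0,0],[0,-15,0,0],[0,-15,0,0],[0,-20,0,0],[0,-20,0,0]]'; python3 -m pendant '[[0,0,-50,0],[0,0,-60,0],[-60,0,-20,0],[-60,0,0,0],[-60,0,0,0],[-60,0,0,0],[0,0,0,0],[0,0,0,0]]'
python3 - <<'E'
from h import *
import cv2
ub=np.array([.034,.9994]);vx=np.array([.9994,-.034])
i=viewer.read_camera('top');i0=np.load('pics/top0.npy')
c=np.array([.6044,-.0235])
# cell and pan brightness before/after; edges count in cell
def patch(im,z,cx,hx,hy):
    P=[cx+sx*hx*vx+sy*hy*ub for sx,sy in((1,1),(1,-1),(-1,-1),(-1,1))]
    q=np.float32([proj('top',np.array([*p,z])) for p in P])
    M=cv2.getPerspectiveTransform(q,np.float32([[0,0],[59,0],[59,99],[0,99]]))
    return cv2.warpPerspective(im,M,(60,100))
for n,im in(('before',i0),('after',i)):
    p=patch(im,.014,c,.05,.03).astype(int);print(n,'cell');print(p[5::10,5::8].mean(2).astype(int))
lip=c-.035*vx
pc=np.array([.5083,-.0215])
p=patch(i,.1,pc,.06,.016);print('pan after');print(p[5::10,5::8].mean(2).astype(int))
p=patch(i0,.1,pc-.228*ub,.06,.016);print('pan before');print(p[5::10,5::8].mean(2).astype(int))
E
```

```text
time: 22.32
ee_pos: [0.5969, -0.024, 0.1475]
tool_rot: [2.249, 2.193, 0.0]
ft_force: [-3.0, 0.4, -1.7]
opening: 0.003
gripper_force: 1.3
time: 23.58
ee_pos: [0.4427, -0.0201, 0.1478]
tool_rot: [2.248, 2.193, 0.002]
ft_force: [0.5, -0.3, 0.2]
opening: 0.003
gripper_force: 0.0
time: 24.58
ee_pos: [0.437, -0.2588, 0.2772]
tool_rot: [-2.249, -2.193, -0.001]
ft_force: [0.7, 0.8, 0.5]
opening: 0.006
gripper_force: 0.0
before cell
[[105 139 149 151 154 148 110]
 [124 164 176 174 175 174 128]
 [123 163 175 175 175 174 136]
 [129 171 176 175 175 173 141]
 [130 173 175 176 176 173 142]
 [128 172 176 176 174 172 141]
 [126 170 175 175 174 172 143]
 [120 156 175 174 174 172 144]
 [119 153 174 175 174 171 143]
 [105 122 126 130 127 122 114]]
after cell
[[107 137 140 148 144 119  92]
 [127 163 160 173 173 152  99]
 [125 163 165 171 168 150 129]
 [131 168 161 154 153 135 139]
 [129 164 160 155 153 134 142]
 [120 150 150 141 149 125 137]
 [110 154 158 154 154 114 107]
 [100 127 143 156 154 134 120]
 [ 97 126 142 156 155 136 116]
 [ 90 122 141 156 155 138 114]]
pan after
[[139 153 156 156 155 145 125]
 [136 153 156 156 155 146 129]
 [134 154 157 158 156 148 133]
 [122 143 145 145 146 142 125]
 [ 26  27  30  31  31  32  32]
 [125 138 144 146 145 135 114]
 [152 161 162 164 162 158 137]
 [152 163 164 165 163 158 138]
 [151 162 164 165 162 151 139]
 [146 159 161 161 157 147 133]]
pan before
[[111 120 151 167 167 170 170]
 [107 116 153 172 174 175 174]
 [102 115 156 172 173 173 172]
 [104 109 143 154 160 161 156]
 [ 52  35  33  35  33  32  29]
 [106 107 146 155 155 155 152]
 [123 133 153 160 163 164 158]
 [121 141 168 174 175 174 167]
 [120 140 167 174 174 174 167]
 [125 132 138 139 140 146 136]]
```

Run:
```python
from h import *
import cv2
ub=np.array([.034,.9994]);vx=np.array([.9994,-.034])
i=viewer.read_camera('top').astype(int);i0=np.load('pics/top0.npy').astype(int)
def at(im,b,z):
    u,v=np.round(proj('top',np.array([*b,z]))).astype(int);return im[v,u]
pc=np.array([.5083,-.0215])
for d in(-.05,-.03,.03,.05):print('pan',d,'before',at(i0,pc-.228*ub+d*vx,.11),'after',at(i,pc+d*vx,.095))
print('rail',at(i,[.49,-.15],.07))
c=np.array([.6044,-.0235])
# R-B map over pan+cell rows; before and after
for n,im in(('pad before',i0),('after',i)):
    print(n)
    for d in np.arange(.045,-.05,-.01):print([tuple(at(im,c+d*vx+e*ub,.024)) for e in(.02,.01,0,-.01,-.02)] and [(lambda q:f"{q.mean():.0f}/{q[0]-q[2]}")(at(im,c+d*vx+e*ub,.024)) for e in(.024,.016,.008,0,-.008,-.016,-.024)])
# changed pixels outside the expected zone (bench near the tray)
m=(np.abs(i-i0).max(2)>40).astype(np.uint8);n,l,st,ce=cv2.connectedComponentsWithStats(m)
print([(s.tolist(),c.round().tolist()) for s,c in zip(st[1:],ce[1:]) if s[4]>8])
```

```text
pan -0.05 before [156 156 160] after [167 162 167]
pan -0.03 before [171 174 179] after [168 163 168]
pan 0.03 before [171 175 178] after [160 155 159]
pan 0.05 before [171 174 177] after [158 154 158]
rail [175 178 179]
pad before
['99/33', '136/36', '137/37', '137/35', '138/37', '128/45', '100/57']
['125/16', '174/-9', '176/-10', '175/-8', '175/-9', '174/-3', '124/24']
['124/16', '173/-7', '176/-8', '175/-9', '175/-9', '174/-5', '128/28']
['128/13', '171/-7', '175/-9', '176/-8', '176/-8', '171/4', '134/40']
['134/10', '173/-8', '176/-7', '177/-8', '176/-9', '171/5', '134/41']
['133/10', '174/-8', '177/-9', '176/-9', '175/-8', '170/8', '129/45']
['133/10', '173/-6', '176/-8', '176/-7', '174/-5', '174/-1', '129/44']
['124/14', '160/-3', '175/-6', '174/-4', '175/-5', '173/-2', '130/46']
['124/14', '158/0', '175/-7', '175/-6', '174/-4', '173/-1', '130/46']
['108/63', '128/62', '131/52', '138/48', '136/47', '132/47', '114/75']
after
['102/34', '127/38', '133/17', '137/11', '128/12', '101/27', '91/61']
['126/17', '166/5', '163/9', '173/7', '173/6', '141/9', '95/31']
['126/17', '170/4', '
[... 795 characters left out ...]
 14, 11, 115], [368.0, 241.0]), ([440, 264, 7, 12, 37], [443.0, 268.0]), ([413, 282, 17, 34, 70], [421.0, 298.0]), ([103, 296, 157, 57, 2672], [186.0, 323.0]), ([0, 309, 270, 111, 9438], [101.0, 373.0]), ([290, 339, 8, 4, 23], [293.0, 341.0]), ([263, 342, 21, 19, 114], [271.0, 350.0]), ([267, 348, 22, 18, 144], [277.0, 355.0]), ([287, 372, 11, 5, 30], [292.0, 374.0]), ([270, 381, 5, 5, 16], [272.0, 383.0]), ([295, 385, 17, 15, 120], [304.0, 392.0]), ([272, 389, 18, 31, 142], [278.0, 405.0]), ([315, 390, 3, 5, 11], [316.0, 392.0]), ([292, 401, 19, 19, 169], [302.0, 412.0]), ([268, 409, 2, 11, 21], [268.0, 414.0]), ([271, 414, 3, 6, 13], [272.0, 417.0]), ([360, 414, 5, 6, 17], [362.0, 416.0])]
```

The numbers agree with the job being done: the pan floor reads as bare steel, the pad area reads as carton colour, and I see no change in the other cells or bystanders. Handing in.

```bash
python3 -c "
from station import ticket
print(ticket.finish_job())"
```

```text
the job is handed in; nothing more can be done
None
```

I slid the pan to the empty cell, tipped it and handed the job in; by the camera checks all three cartons dropped in, though the verdict wasn't shown and I viewed 11 pictures, one over the limit of 10.

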